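# Turn the queue of watch movements round for inspection

### The arm

A 6-joint arm with a two-finger parallel gripper is mounted at the origin on the work surface. World frame = base frame: x ahead of the robot, y to its left, z up, the work surface at z = 0. Lengths are in m, angles in rad, forces in N, time in s.
With the tool pointing down it reaches from about 0.375 to 0.9 m from the base axis. Payload 3.1 kg.
Tool frame: the origin (TCP) lies midway between the tips of the shut fingers; the grasp point (between the pads) lies 19 mm behind it (pinch_z is the distance from the TCP to the grasp point, in m); y points along the fingers, z is the direction in which the jaws open and shut, and the axes are right-handed (so a half turn about y gives the same grasp; the last joint's range is limited). The gripper opens to 87 mm and grips with 3 to 60 N. Pads are 19 mm wide; open, the fingers measure 117 mm over their backs; the gripper's body (75 mm by 190 mm) begins 51 mm behind the grasp point.
Start: joints at [-1.419, 0.527, 1.433, -0, 1.181, -0.178], TCP at [0.202, -0.591, 0.223] pointing down, gripper open.
Joint ranges: [-3.08, 3.08], [-0.75, 2.2], [0.22, 2.44], [-1.43, 4.57], [0, 2.65], [-2.85, 2.85]. Speed limits (rad/s): [2.79, 2.79, 3.14, 3.14, 3.14, 3.14].

### API

Orientations are given as a unit quaternion [x, y, z, w].
In Python, from rig import * gives the robot as it stands.
- The arm moves only by the tool drive_tool, never from a script. Its argument "plan" is a list of rows, each a list of 7 numbers: the shift along the tool's x, y, z in mm, then the turn, a rotation vector about the tool's x, y, z in degrees, then the finger opening in mm, from 0 to 87. A call has 1 to 10 rows; each row is the pose to reach, as a shift and turn from the pose commanded when the call began, along the tool's axes at that moment; what a row does not reach only later rows make up. A row lasts 1/10 s, in which the tool goes at most 50 mm and 8.59 degrees, less where a joint would pass 70% of its speed; a pose out of reach is approached as far as the arm can. A call with a gripper value outside its range is refused whole. The fingers move at their own pace and stop on an object; "newtons" is the grip in N (left out, the last holds). Time passes only in rows, so rows that repeat a pose let the fingers close. It gives the time, the measured TCP pose, the force and the opening at its end, in the units of the state.
- get_obs(): the state, without advancing time (a new reading comes with each control period).
- camera(name): name is "side" or "top"; returns the picture (384x512x3 uint8, blue, green, red); there is no depth.
- get_calibration(name): a dict with "fx", "fy", "cx", "cy" (pixels), "D" ([k1, k2, p1, p2, k3] as OpenCV has them; the pictures are not rectified), "origin" and "rotation" of the camera in the world. Camera axes: x right, y down, z forward; pixel columns grow to the right and rows downward; lengths in m; the calibration is good to about 2 mm. A picture is of the moment at which its call begins. get_calibration takes no time and is no camera call.
- hand_in(): hands the job in, once; it reports no verdict.
Trained networks look in the newest picture that a camera, given by its name, has taken for a name from the list of things; names that differ only in an ending like _2 or _b are one class to them, and where a whole thing is asked for, a point or a joint stands for the part that bears it (a point fixed in the world has none). Each returns a list of dicts, best first, with "conf" (0 to 1); they miss things now and then, are a little off and sometimes report something else, mostly with a low value. They report only what shows in the picture. A call takes as long as a camera call. They do not tell look-alikes from the thing itself.
- spot_in(camera, target): "location" ([column, row] in pixels, amid what is visible of it).
- mark_of(camera, target): "location" ([column, row] in pixels: a listed point, or the origin of a listed thing).
The state is a dict: "time": time; "q": joint angles; "joint_velocities": joint speeds; "joint_torque": joint torques, N m; "position": TCP position; "tool_rot": TCP orientation; "ft_force": force on the tool from outside, world axes, zero at the start; "moment": the same for the moment, N m; "grip_width": finger opening in m.
Only numpy, scipy, OpenCV 4.12 (cv2) and the standard library are available. Lean on these libraries where they do the work, as an engineer would, in place of code of your own. Each camera call takes 0.05 s, during which the arm holds its last target. There are 200 camera calls.

### The job

Move the four domed watch movements from the aluminium rack to the empty wooden rack in reverse order: the one nearest the aluminium rack's black knob goes into the compartment farthest from the wooden rack's black knob, the next one into the next compartment along, and so on, until the one that stood farthest from the aluminium rack's knob stands nearest the wooden rack's knob. Stand each upright and flat in its own compartment, setting it down gently: do not drop, knock or tip any of them.

Things in the scene. Friction and masses are not known exactly. Their poses are not given: they have to be found in the camera images.
- assembly_rack: Full rack: aluminium tray 70 x 248 mm, fixed, any yaw. Four compartments in a row along its y axis, each 62 (x) by 56 mm (y) inside, centres at y = +90, +30, -30, -90 mm, x = 0. Floor 6 mm, walls and dividers (4 mm thick) 12 mm above the bench. A black knob 20 mm wide, 16 mm high, marks its +y end (at y = +138 mm, x = 0). Origin: centre of the underside, at bench height; z up.
- inspection_rack: The empty rack: brown wooden tray of exactly the same shape, sizes and frame as the aluminium one (compartment centres at y = +90, +30, -30, -90 mm, x = 0; floor 6 mm, walls 12 mm above the bench; black knob at its +y end). Fixed on the bench, at any yaw. Origin: centre of the underside, on the bench.
- movement_red: Watch movement closed under a clear dust dome on a red base, one rigid loose piece of about 80 g: base 38 mm across, 12 mm high; clear straight-sided dome 34 mm across from 12 to 34 mm height, rounded above to 46 mm; red knob 16 mm across on top, 56 mm high in all. Round: yaw means nothing. Origin: centre of its underside; z up. Starts upright in the aluminium rack.
- movement_yellow: Watch movement closed under a clear dust dome on a yellow base, one rigid loose piece of about 80 g: base 38 mm across, 12 mm high; clear straight-sided dome 34 mm across from 12 to 34 mm height, rounded above to 46 mm; yellow knob 16 mm across on top, 56 mm high in all. Round: yaw means nothing. Origin: centre of its underside; z up. Starts upright in the aluminium rack.
- movement_green: Watch movement closed under a clear dust dome on a green base, one rigid loose piece of about 80 g: base 38 mm across, 12 mm high; clear straight-sided dome 34 mm across from 12 to 34 mm height, rounded above to 46 mm; green knob 16 mm across on top, 56 mm high in all. Round: yaw means nothing. Origin: centre of its underside; z up. Starts upright in the aluminium rack.
- movement_blue: Watch movement closed under a clear dust dome on a blue base, one rigid loose piece of about 80 g: base 38 mm across, 12 mm high; clear straight-sided dome 34 mm across from 12 to 34 mm height, rounded above to 46 mm; blue knob 16 mm across on top, 56 mm high in all. Round: yaw means nothing. Origin: centre of its underside; z up. Starts upright in the aluminium rack.
- clip_red: Red marker clip, 26 mm wide, 17 mm high, fixed to the outside of the aluminium rack's long wall on its -x side (x = -42 mm in the rack's frame), beside the compartment where the red movement starts. It records the original order and cannot be moved. Origin: centre of its underside, on the bench.
- clip_yellow: Yellow marker clip, 26 mm wide, 17 mm high, fixed to the outside of the aluminium rack's long wall on its -x side (x = -42 mm in the rack's frame), beside the compartment where the yellow movement starts. It records the original order and cannot be moved. Origin: centre of its underside, on the bench.
- clip_green: Green marker clip, 26 mm wide, 17 mm high, fixed to the outside of the aluminium rack's long wall on its -x side (x = -42 mm in the rack's frame), beside the compartment where the green movement starts. It records the original order and cannot be moved. Origin: centre of its underside, on the bench.
- clip_blue: Blue marker clip, 26 mm wide, 17 mm high, fixed to the outside of the aluminium rack's long wall on its -x side (x = -42 mm in the rack's frame), beside the compartment where the blue movement starts. It records the original order and cannot be moved. Origin: centre of its underside, on the bench.
Things that resemble listed ones, but are neither listed nor needed, are in the scene too. What is shaped like the movement_yellow but purple is not meant.

How it is judged:
By the outcome, as a careful person would: the job done as asked, in the order asked, and still so for the second after the job is handed in, with the robot touching nothing.
It also fails if it takes over 102 s, if anything falls off the work surface, if the arm or the gripper's body presses on something with over 40 N, if the wrist force passes 120 N, or if a joint passes its speed limit or range.

## Working session

There is one attempt and no reset: what is moved stays moved. The work goes in short steps, Python scripts to look and compute and a tool call to move; the robot and the scene stay as the last step left them, time stands still between calls to the robot, and variables do not carry over. Pictures are saved under pics/ and viewed, about 12 in all and at most 16, crops included, and the job is handed in when it is done.

Besides the shell and the picture viewer there is one more tool, called after "Request:" as name(argument=value, ...), one argument or row to a line, values as JSON. drive_tool: Moves the arm, as the interface text tells. Its arguments: {"type":"object","properties":{"plan":{"type":"array","items":{"type":"array","items":{"type":"number"}}},"newtons":{"type":"number"}},"required":["plan"]}

```bash
mkdir -p pics; ls
python3 - <<'E'
from rig import *
import cv2,numpy as np
for n in("top","side"):
    cv2.imwrite(f"pics/{n}0.png",camera(n)); c=get_calibration(n); print(n,{k:np.round(v,4).tolist() for k,v in c.items()})
    for t in["assembly_rack","inspection_rack"]+[a+b for a in("movement_","clip_") for b in("red","yellow","green","blue")]:
        print(t,[(np.round(d["location"]).tolist(),round(d["conf"],2)) for d in mark_of(n,t)[:3]])
o=get_obs();print(o["position"],o["tool_rot"],o["time"])
E
```

```text
pics
top {'fx': 441.32, 'fy': 441.32, 'cx': 256.6409, 'cy': 188.1256, 'D': [-0.0531, 0.0, 0.0, 0.0, 0.0], 'origin': [0.4614, -0.0031, 0.8718], 'rotation': [0.714, -0.6968, 0.0478, -0.0496]}
assembly_rack []
inspection_rack [([176.0, 214.0], 0.61)]
movement_red [([321.0, 224.0], 0.55)]
movement_yellow [([343.0, 204.0], 0.61), ([360.0, 124.0], 0.6)]
movement_green [([368.0, 183.0], 0.86)]
movement_blue [([297.0, 236.0], 0.56)]
clip_red [([306.0, 208.0], 0.43)]
clip_yellow [([327.0, 187.0], 0.56)]
clip_green [([352.0, 168.0], 0.59)]
clip_blue [([283.0, 226.0], 0.48)]
side {'fx': 374.5671, 'fy': 374.5671, 'cx': 254.1066, 'cy': 188.2398, 'D': [-0.0943, 0.0, 0.0, 0.0, 0.0], 'origin': [0.3085, -0.5488, 0.6486], 'rotation': [0.9023, -0.2128, 0.0859, -0.3649]}
assembly_rack [([266.0, 244.0], 0.85)]
inspection_rack [([209.0, 155.0], 0.84)]
movement_red [([249.0, 236.0], 0.6)]
movement_yellow [([281.0, 251.0], 0.85), ([354.0, 239.0], 0.58)]
movement_green [([306.0, 262.0], 0.94)]
movement_blue [([228.0, 228.0], 0.71)]
clip_red [([260.0, 226.0], 0.51)]
clip_yellow [([285.0, 238.0], 0.63)]
clip_green [([316.0, 244.0], 0.42)]
clip_blue [([237.0, 219.0], 0.38)]
[ 0.20242917 -0.59130898  0.22257309] [ 0.1160943  -0.69749007  0.6975353  -0.1160785 ] 1.1
```

View pics/top0.png

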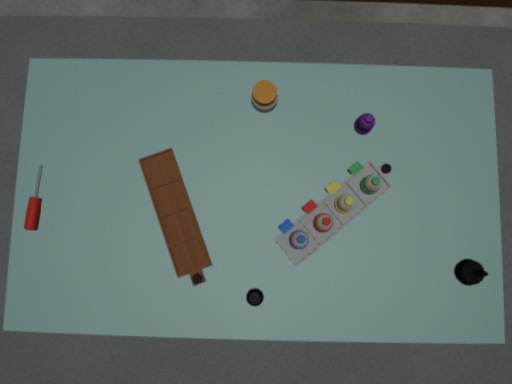

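View pics/side0.png

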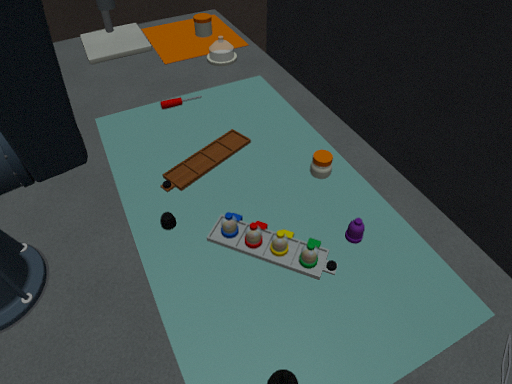

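Top view: aluminium rack runs from (297,240) to (372,183), with its knob at (386,168) beside green. From the knob the order is green, yellow, red, blue. The wooden rack's knob is at (197,279) and its far end at (157,160). The purple look-alike is at (366,123).

```bash
cat > h.py <<'E'
from rig import *
import cv2,numpy as np
from scipy.spatial.transform import Rotation as R
from scipy.optimize import least_squares
def ray(n,p,z):
    c=get_calibration(n);K=np.array([[c["fx"],0,c["cx"]],[0,c["fy"],c["cy"]],[0,0,1]])
    u=cv2.undistortPoints(np.array([[p]],float),K,np.array(c["D"]))[0,0]
    r=np.array(c["rotation"]);M=R.from_quat(r).as_matrix() if r.size==4 else r
    d=M@[u[0],u[1],1];o=np.array(c["origin"]);return (o+d*(z-o[2])/d[2])[:2]
def proj(n,P):
    c=get_calibration(n);K=np.array([[c["fx"],0,c["cx"]],[0,c["fy"],c["cy"]],[0,0,1]])
    r=np.array(c["rotation"]);M=R.from_quat(r).as_matrix() if r.size==4 else r
    q=(np.atleast_2d(P)-c["origin"])@M
    return cv2.projectPoints(q,np.zeros(3),np.zeros(3),K,np.array(c["D"]))[0][:,0]
E
python3 - <<'E'
from h import *
for n in("top","side"):
    im=cv2.imread(f"pics/{n}0.png");camera(n)
    hsv=cv2.cvtColor(im,cv2.COLOR_BGR2HSV)
    print(n)
    for c in("green","yellow","red","blue"):
        m=mark_of(n,"movement_"+c)[0]["location"]; k=mark_of(n,"clip_"+c)[0]["location"]
        print(c,np.round(ray(n,m,.006),4),"clip",np.round(ray(n,k,0.0),4))
    w=cv2.inRange(hsv,(3,90,40),(16,230,170)); 
    k=cv2.connectedComponentsWithStats(w);i=1+np.argmax(k[2][1:,4]);msk=(k[1]==i).astype(np.uint8)
    ct=max(cv2.findContours(msk,0,2)[0],key=cv2.contourArea)
    print("wood",k[2][i],cv2.approxPolyDP(ct,4,True)[:,0].tolist())
    W=np.array([ray(n,p,.012) for p in ct[:,0]]).astype(np.float32)
    print("rect",cv2.minAreaRect(W*1000))
    s=mark_of(n,"inspection_rack");print("wood origin",[ray(n,d["location"],0) for d in s[:1]])
    s=mark_of(n,"assembly_rack");print("al origin",[ray(n,d["location"],0) for d in s[:1]])
    if n=="top":
        print("blk",ray(n,(255,297),.03),ray(n,(470,271),.03),"knobs al",ray(n,(386,168),.016),"wood",ray(n,(197,279),.016),"cap",ray(n,(264,95),.05), "purple",ray(n,(366,123),.03))
a=cv2.imread("pics/top0.png")
cv2.imwrite("pics/c1.png",np.hstack([cv2.resize(a[140:300,125:225],None,fx=3.7,fy=3.7,interpolation=2),cv2.resize(a[155:275,270:400],None,fx=3.1,fy=4.93,interpolation=2)[:592]]))
E
```

```text
top
green [ 0.5972 -0.2229] clip [ 0.6328 -0.1927]
yellow [ 0.5476 -0.1707] clip [ 0.5876 -0.1433]
red [ 0.5154 -0.1268] clip [ 0.5502 -0.1044]
blue [ 0.4859 -0.0812] clip [ 0.5097 -0.0534]
wood [ 139  149   72  133 4377] [[140, 159], [178, 276], [189, 273], [192, 279], [198, 273], [204, 281], [201, 268], [210, 262], [171, 149]]
rect ((519.9359130859375, 156.23403930664062), (269.447021484375, 67.63330841064453), 21.41886329650879)
wood origin [array([0.52712433, 0.16195477])]
al origin [array([ 0.52984672, -0.14379916])]
blk [ 0.37278099 -0.00149331] [ 0.4287935  -0.40940765] knobs al [ 0.626479   -0.25442783] wood [0.40212913 0.11009496] cap [ 0.75814572 -0.00943453] purple [ 0.71314421 -0.21222161]
side
green [ 0.5159 -0.1216] clip [ 0.6254 -0.1921]
yellow [ 0.7019 -0.2199] clip [ 0.5875 -0.1493]
red [ 0.513  -0.1231] clip [ 0.5497 -0.1043]
blue [ 0.4811 -0.0862] clip [ 0.5122 -0.0439]
wood [ 161  129   89   62 1886] [[249, 139], [231, 129], [164, 173], [171, 185], [161, 186], [182, 189]]
rect ((517.02490234375, 151.3072509765625), (275.0035705566406, 76.4647216796875), 21.82503318786621)
wood origin [array([0.5278006 , 0.15590052])]
al origin [array([ 0.54631346, -0.16052562])]
```

View pics/c1.png

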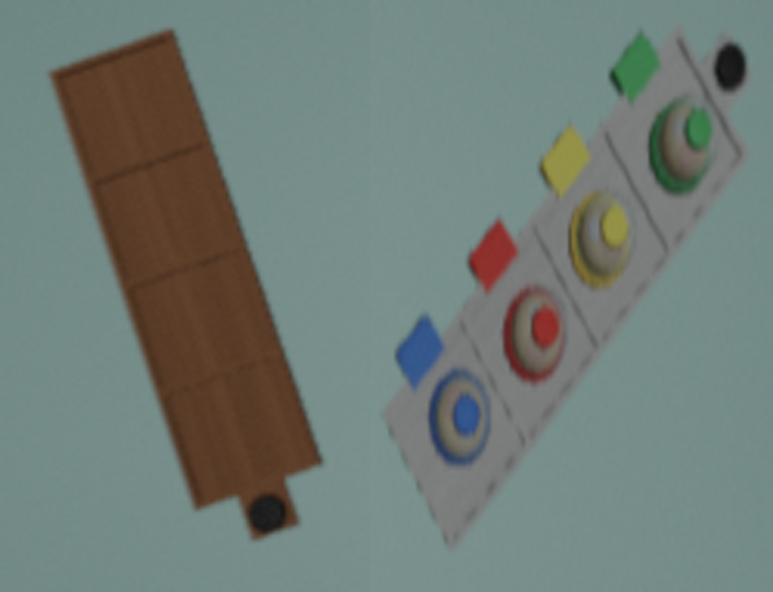

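The zoomed crops show both racks' corners clearly, and the movements are off-centre in their compartments. I'll fit the rack poses from the corners and locate the movements from their knob blobs in both views.

```bash
cat > fit.py <<'E'
from h import *
def rackfit(C,x0):
    m=np.array([[-35,124],[35,124],[35,-124],[-35,-124]])/1000
    def T(p,m):
        c,s=np.cos(p[2]),np.sin(p[2]);return m@np.array([[c,s],[-s,c]])+p[:2]
    r=least_squares(lambda p:(T(p,m)-C).ravel(),x0);return r.x,np.abs(r.fun).max(),T(r.x,np.array([[0,.09],[0,.03],[0,-.03],[0,-.09],[0,.138]]))
def knobs(n,im):
    hsv=cv2.cvtColor(im,cv2.COLOR_BGR2HSV);out={}
    rng=dict(green=(50,80),yellow=(22,36),red=(0,5),blue=(100,125))
    for c,(a,b) in rng.items():
        w=cv2.inRange(hsv,(a,110,90),(b,255,255));
        k=cv2.connectedComponentsWithStats(w);out[c]=[(k[3][i].round(1).tolist(),int(k[2][i,4])) for i in range(1,k[0]) if k[2][i,4]>8]
    return out
E
python3 - <<'E'
from fit import *
f=lambda x,y:((x+.5)/3.7+124.5,(y+.5)/3.7+139.5)
g=lambda x,y:((x-370+.5)/3.1+269.5,(y+.5)/4.93+154.5)
rn=lambda P:np.array([ray("top",p,.012) for p in P])
wood=[f(197,508),f(322,463),f(172,32),f(52,73)]
print("order check")
# -x side: clockwise rule
W=rn([wood[1],wood[0],wood[3],wood[2]]); A=rn([g(678,28),g(744,152),g(450,547),g(384,412)])
for nm,C in(("wood",W),("al",A)):
    y=(C[0]+C[1]-C[2]-C[3]);yaw=np.arctan2(-y[0],y[1])
    p,e,c=rackfit(C,[*C.mean(0),yaw]);print(nm,p.round(4),e.round(4),c.round(4).tolist())
    print(" side proj",proj("side",np.c_[c,np.full(5,.006)]).round().tolist())
for n in("top","side"):
    for c,l in knobs(n,cv2.imread(f"pics/{n}0.png")).items(): print(n,c,[(p,a,ray(n,p,.054).round(4).tolist()) for p,a in l])
b=cv2.imread("pics/side0.png")
cv2.imwrite("pics/c2.png",cv2.resize(b[120:290,150:345],None,fx=4,fy=3.5,interpolation=2))
E
```

```text
order check
wood [0.531  0.1603 1.9452] 0.0024 [[0.4472, 0.1274], [0.503, 0.1494], [0.5589, 0.1713], [0.6147, 0.1932], [0.4025, 0.1099]]
 side proj [[182.0, 175.0], [200.0, 163.0], [217.0, 152.0], [233.0, 141.0], [167.0, 185.0]]
al [ 0.5375 -0.1498 -2.4339] 0.0031 [[0.596, -0.2181], [0.557, -0.1726], [0.518, -0.127], [0.479, -0.0814], [0.6272, -0.2546]]
 side proj [[308.0, 258.0], [280.0, 248.0], [254.0, 239.0], [228.0, 231.0], [331.0, 266.0]]
top green [([355.3, 168.0], 96, [0.6177, -0.1849]), ([375.6, 180.9], 38, [0.594, -0.2231])]
top yellow [([332.3, 187.2], 103, [0.58, -0.1413]), ([338.7, 206.1], 51, [0.5447, -0.1533]), ([348.4, 200.7], 48, [0.5553, -0.1715])]
top red [([31.6, 213.1], 341, [0.517, 0.423]), ([309.1, 206.6], 113, [0.5424, -0.0981]), ([316.9, 225.2], 37, [0.5082, -0.1129]), ([326.2, 220.9], 53, [0.5166, -0.1301])]
top blue [([285.6, 225.8], 116, [0.5057, -0.0549]), ([292.3, 240.0], 29, [0.4799, -0.0677]), ([300.6, 238.7], 49, [0.4826, -0.083])]
side green [([313.1, 242.7], 106, [0.6019, -0.2174]), ([310.0, 262.5], 32, [0.5723, -0.2531])]
side yellow [([284.8, 233.2], 100, [0.5641, -0.1726]), ([278.8, 250.3], 70, [0.5337, -0.2029])]
side red [([171.2, 101.4], 107, [0.5068, 0.3838]), ([258.3, 224.7], 97, [0.5269, -0.1299]), ([253.2, 242.1], 51, [0.4985, -0.1639])]
side blue [([233.3, 215.7], 98, [0.4915, -0.0858]), ([229.4, 232.1], 52, [0.467, -0.121])]
```

View pics/c2.png

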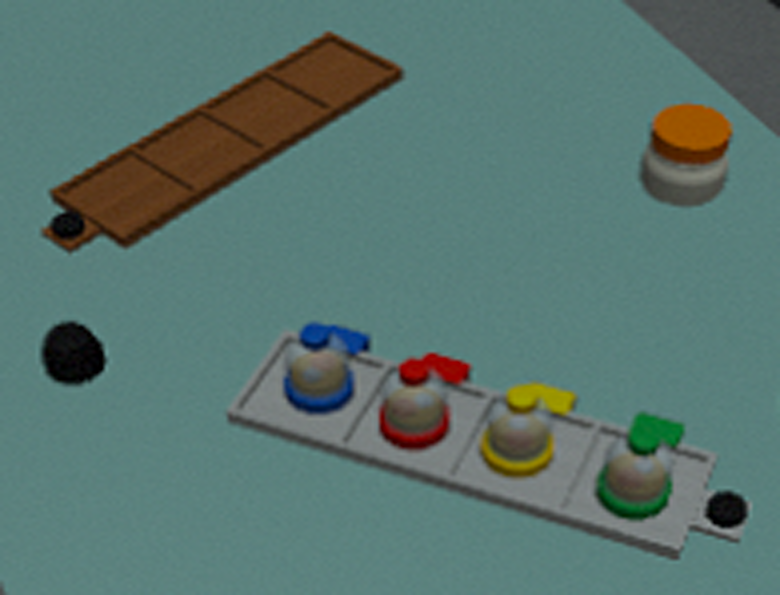

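The side crop agrees with the fitted racks: its reprojected compartment centres and knobs match. Next I intersect the two views' knob rays and compute the first shift.

```bash
cat > go.py <<'E'
from h import *
import sys
def delta(xyz,yaw=None):
    o=get_obs();Rm=R.from_quat(o["tool_rot"]).as_matrix();p=o["position"]
    z=Rm[:,2];cur=np.degrees(np.arctan2(z[1],z[0]))
    print("t",round(o["time"],2),"tcp",p.round(4),"jawyaw",cur.round(2),"ydir",Rm[:,1].round(3),"q6",o["q"][5].round(2),"w",round(o["grip_width"],4),"F",np.round(o["ft_force"],1))
    print("shift mm",(Rm.T@(np.array(xyz)-p)*1000).round(1))
    if yaw is not None:
        d=(yaw-cur+90)%180-90;print("rotvec deg tool",(Rm.T@np.array([0,0,d])).round(2))
if __name__=="__main__":
    a=list(map(float,sys.argv[1:]));delta(a[:3],*a[3:])
E
python3 - <<'E'
from go import *
T=dict(green=(375.6,180.9),yellow=(348.4,200.7),red=(326.2,220.9),blue=(300.6,238.7))
S=dict(green=(310.5,245.7),yellow=(280.2,233.7),red=(253.2,226),blue=(228.5,215.4))
for c in T:
    r=least_squares(lambda P:np.r_[proj("top",P)[0]-T[c],proj("side",P)[0]-S[c]],[.55,-.15,.05])
    print(c,r.x.round(4),r.fun.round(1),"top@.056",ray("top",T[c],.061).round(4),"side",ray("side",S[c],.061).round(4))
delta([.595,-.222,.13],-14); delta([.595,-.222,.13],76)
E
```

```text
green [ 0.5931 -0.2224  0.056 ] [-0.1  0.3  0.3 -0.1] top@.056 [ 0.5928 -0.2212] side [ 0.5902 -0.225 ]
yellow [ 0.5548 -0.171   0.0562] [-0.   0.1  0.1 -0. ] top@.056 [ 0.5544 -0.1701] side [ 0.5525 -0.174 ]
red [ 0.5161 -0.1297  0.0558] [-0.1  0.2  0.2 -0. ] top@.056 [ 0.5161 -0.129 ] side [ 0.5138 -0.1332]
blue [ 0.4824 -0.0827  0.0565] [-0.   0.1  0.1 -0. ] top@.056 [ 0.4825 -0.0823] side [ 0.4809 -0.0862]
t 2.2 tcp [ 0.2024 -0.5913  0.2225] jawyaw -71.1 ydir [-0.  0. -1.] q6 -0.18 w 0.0872 F [-0.1  0.5  0.8]
shift mm [-491.    92.5 -222.2]
rotvec deg tool [  0.  -57.1  -0. ]
t 2.2 tcp [ 0.2024 -0.5913  0.2225] jawyaw -71.1 ydir [-0.  0. -1.] q6 -0.18 w 0.0872 F [-0.1  0.5  0.8]
shift mm [-491.    92.5 -222.2]
rotvec deg tool [-0.  32.9  0. ]
```

Request:
drive_tool(
  plan=[
    [-45,0,-20,0,3,0,87],
    [-90,0,-40,0,6,0,87],
    [-135,0,-61,0,10,0,80],
    [-180,0,-81,0,13,0,70],
    [-225,0,-102,0,17,0,60],
    [-270,0,-122,0,20,0,52],
    [-315,0,-142,0,24,0,52],
    [-360,0,-163,0,27,0,52],
    [-405,0,-183,0,30,0,52],
    [-450,0,-203,0,32.9,0,52],
  ],
  newtons=15,
)

```text
time: 3.2
position: [0.5638, -0.2519, 0.2227]
tool_rot: [-0.087, -0.702, 0.702, 0.087]
ft_force: [1.0, -1.1, -0.1]
grip_width: 0.0522
```

```bash
python3 go.py .593 -.222 .018 76
```

```text
t 3.2 tcp [ 0.5638 -0.2519  0.2227] jawyaw -104.12 ydir [ 0. -0. -1.] q6 1.22 w 0.0522 F [ 1.  -1.1 -0.1]
shift mm [-21.  204.7 -36.2]
rotvec deg tool [-0.   -0.12  0.  ]
```

Request:
drive_tool(
  plan=[
    [-10,15,-18,0,0,0,52],
    [-21,35,-36,0,0,0,52],
    [-21,65,-36,0,0,0,52],
    [-21,95,-36,0,0,0,52],
    [-21,115,-36,0,0,0,52],
    [-21,125,-36,0,0,0,52],
    [-21,125,-36,0,0,0,52],
    [-21,125,-36,0,0,0,52],
  ],
)

```text
time: 4.0
position: [0.5922, -0.2241, 0.0983]
tool_rot: [-0.087, -0.702, 0.702, 0.086]
ft_force: [0.5, -0.5, 0.1]
grip_width: 0.0519
```

Run:
```python
from go import *
delta([.593,-.222,.018],76)
a=camera("top");b=camera("side")
a=cv2.resize(a[150:260,270:410],None,fx=2.8,fy=4,interpolation=2);b=cv2.resize(b[150:290,215:355],None,fx=2.8,fy=3.14,interpolation=2)
cv2.imwrite("pics/d1.png",np.hstack([a,b]))if a.shape[0]==b.shape[0] else cv2.imwrite("pics/d1.png",np.hstack([a[:439],b[:439]]))
```

```text
t 4.0 tcp [ 0.5922 -0.2241  0.0983] jawyaw -104.01 ydir [ 0.001 -0.001 -1.   ] q6 1.28 w 0.0519 F [ 0.5 -0.5  0.1]
shift mm [-0.2 80.3 -2.3]
rotvec deg tool [-0.   -0.01  0.  ]
```

View pics/d1.png

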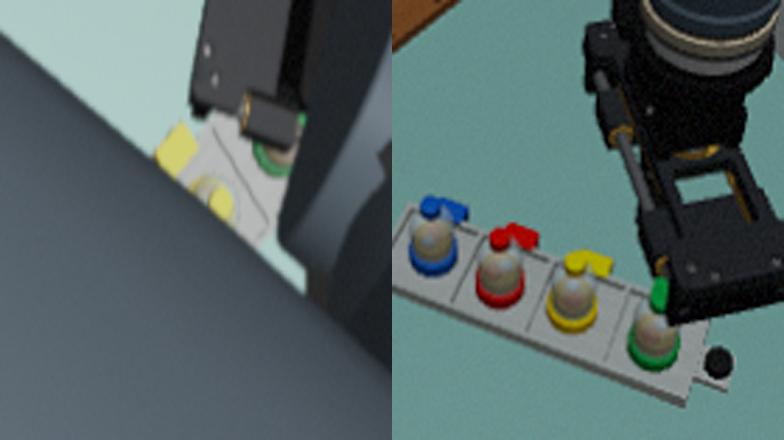

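Fingers are above green, with the jaw line nearly along world y and the neighbours clear. I'll descend and grip.

Request:
drive_tool(
  plan=[
    [0,15,-2,0,0,0,52],
    [0,35,-2,0,0,0,52],
    [0,53,-2,0,0,0,52],
    [0,67,-2,0,0,0,52],
    [0,76,-2,0,0,0,52],
    [0,80,-2,0,0,0,52],
    [0,80,-2,0,0,0,46],
    [0,80,-2,0,0,0,42],
    [0,80,-2,0,0,0,38],
    [0,80,-2,0,0,0,34],
  ],
)

```text
time: 5.1
position: [0.5925, -0.222, 0.0183]
tool_rot: [-0.087, -0.702, 0.702, 0.086]
ft_force: [0.1, -0.9, -0.6]
grip_width: 0.0374
```

Request:
drive_tool(
  plan=[
    [0,0,0,0,0,0,30],
    [0,0,0,0,0,0,28],
    [0,0,0,0,0,0,28],
    [0,0,0,0,0,0,28],
  ],
)

```text
time: 5.5
position: [0.5923, -0.2219, 0.0181]
tool_rot: [-0.086, -0.702, 0.702, 0.086]
ft_force: [-0.9, -0.4, 4.6]
grip_width: 0.0329
```

```bash
python3 go.py .6147 .1932 .13 76
```

```text
t 5.5 tcp [ 0.5923 -0.2219  0.0181] jawyaw -104.01 ydir [ 0.001 -0.    -1.   ] q6 1.28 w 0.0329 F [-0.9 -0.4  4.6]
shift mm [  78.6 -112.1 -408.2]
rotvec deg tool [-0.   -0.01  0.  ]
```

Width 32.9 mm with a 4.6 N upward force suggests the pads sit partly on the dome's rounding. I'll regrip about 4 mm lower.

Request:
drive_tool(
  plan=[
    [0,0,0,0,0,0,40],
    [0,0,0,0,0,0,40],
    [0,2,0,0,0,0,40],
    [0,4,0,0,0,0,40],
    [0,4,0,0,0,0,36],
    [0,4,0,0,0,0,32],
    [0,4,0,0,0,0,28],
    [0,4,0,0,0,0,28],
    [0,4,0,0,0,0,28],
  ],
)

```text
time: 6.4
position: [0.592, -0.2217, 0.0135]
tool_rot: [0.086, 0.702, -0.702, -0.086]
ft_force: [-0.1, 0.5, -1.1]
grip_width: 0.0365
```

```bash
python3 go.py .6147 .1932 .13 76
```

```text
t 6.4 tcp [ 0.592  -0.2217  0.0135] jawyaw -104.0 ydir [-0.  0. -1.] q6 1.28 w 0.0365 F [-0.1  0.5 -1.1]
shift mm [  78.4 -116.4 -408.1]
rotvec deg tool [ 0. -0. -0.]
```

Request:
drive_tool(
  plan=[
    [0,0,0,0,0,0,28],
    [0,0,0,0,0,0,28],
    [0,0,0,0,0,0,28],
    [0,0,0,0,0,0,28],
  ],
)

```text
time: 6.8
position: [0.592, -0.2217, 0.0136]
tool_rot: [-0.086, -0.702, 0.702, 0.086]
ft_force: [-0.4, 0.9, -1.1]
grip_width: 0.0368
```

Request:
drive_tool(
  plan=[
    [0,-1,0,0,0,0,28],
    [0,-3,0,0,0,0,28],
    [0,-6,0,0,0,0,28],
    [0,-10,0,0,0,0,28],
    [0,-10,0,0,0,0,28],
  ],
)

```text
time: 7.3
position: [0.5926, -0.222, 0.0244]
tool_rot: [-0.087, -0.702, 0.702, 0.086]
ft_force: [0.7, -0.6, -1.1]
grip_width: 0.0366
```

Run:
```python
from go import *
delta([.6147,.1932,.13])
b=camera("side");cv2.imwrite("pics/e1.png",cv2.resize(b[190:290,240:350],None,fx=5,fy=5,interpolation=2))
```

```text
t 7.3 tcp [ 0.5926 -0.222   0.0244] jawyaw -104.0 ydir [ 0.001 -0.001 -1.   ] q6 1.28 w 0.0366 F [ 0.7 -0.6 -1.1]
shift mm [  78.8 -105.9 -408.2]
```

View pics/e1.png

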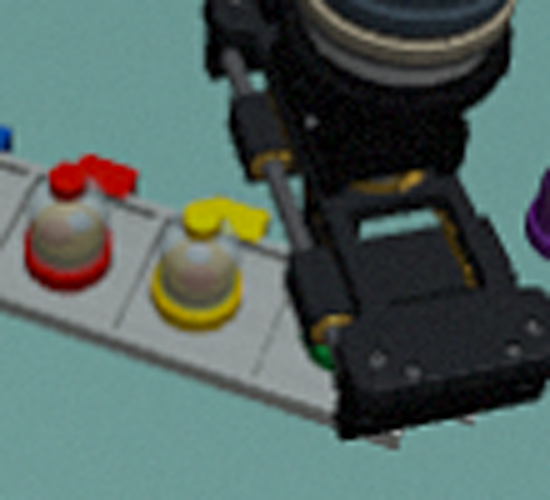

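The fingertips reached the 38 mm base rim, giving 36.6 mm. So the earlier upward force came from the tips resting on the base's shoulder. I'll set it back and regrip about 7 mm higher, on the dome only.

Request:
drive_tool(
  plan=[
    [0,4,0,0,0,0,28],
    [0,7,0,0,0,0,28],
    [0,9,0,0,0,0,28],
    [0,10,0,0,0,0,28],
    [0,10,0,0,0,0,28],
    [0,10,0,0,0,0,42],
    [0,10,0,0,0,0,42],
    [0,10,0,0,0,0,42],
  ],
)

```text
time: 8.15
position: [0.5922, -0.2219, 0.0139]
tool_rot: [-0.086, -0.702, 0.702, 0.086]
ft_force: [-0.7, 0.3, -0.6]
grip_width: 0.0415
```

Request:
drive_tool(
  plan=[
    [0,-4,0,0,0,0,42],
    [0,-7,0,0,0,0,42],
    [0,-7,0,0,0,0,42],
    [0,-7,0,0,0,0,36],
    [0,-7,0,0,0,0,32],
    [0,-7,0,0,0,0,28],
    [0,-7,0,0,0,0,28],
    [0,-7,0,0,0,0,28],
    [0,-7,0,0,0,0,28],
  ],
)

```text
time: 9.05
position: [0.5919, -0.2217, 0.0205]
tool_rot: [0.086, 0.702, -0.702, -0.086]
ft_force: [-0.2, 0.1, 1.6]
grip_width: 0.033
```

```bash
python3 go.py .6147 .1932 .13 76
```

```text
t 9.05 tcp [ 0.5919 -0.2217  0.0205] jawyaw -104.0 ydir [-0.  0. -1.] q6 1.28 w 0.033 F [-0.2  0.1  1.6]
shift mm [  78.3 -109.4 -408.1]
rotvec deg tool [ 0. -0. -0.]
```

Request:
drive_tool(
  plan=[
    [0,-2,0,0,0,0,28],
    [0,-8,0,0,0,0,28],
    [0,-20,0,0,0,0,28],
    [0,-38,0,0,0,0,28],
    [0,-58,0,0,0,0,28],
    [0,-78,0,0,0,0,28],
    [0,-95,0,0,0,0,28],
    [0,-105,0,0,0,0,28],
    [0,-109,0,0,0,0,28],
    [0,-109,0,0,0,0,28],
  ],
)

```text
time: 10.05
position: [0.5922, -0.2218, 0.1302]
tool_rot: [-0.087, -0.702, 0.702, 0.086]
ft_force: [0.2, 0.2, -1.7]
grip_width: 0.0332
```

Request:
drive_tool(
  plan=[
    [2,0,-10,0,0,0,28],
    [6,0,-30,0,0,0,28],
    [12,0,-65,0,0,0,28],
    [20,0,-105,0,0,0,28],
    [28,0,-145,0,0,0,28],
    [36,0,-185,0,0,0,28],
    [43,0,-225,0,0,0,28],
    [51,0,-265,0,0,0,28],
    [59,0,-305,0,0,0,28],
    [65,0,-340,0,0,0,28],
  ],
)

```text
time: 11.05
position: [0.6092, 0.1279, 0.1286]
tool_rot: [0.085, 0.702, -0.702, -0.087]
ft_force: [0.4, -0.1, -1.2]
grip_width: 0.0333
```

```bash
python3 go.py .6147 .1932 .021 76
```

```text
t 11.05 tcp [0.6092 0.1279 0.1286] jawyaw -103.9 ydir [-0.003  0.001 -1.   ] q6 1.84 w 0.0333 F [ 0.4 -0.1 -1.2]
shift mm [ 10.  107.6 -64.7]
rotvec deg tool [-0.   0.1 -0. ]
```

Request:
drive_tool(
  plan=[
    [5,0,-27,0,0,0,28],
    [10,0,-50,0,0,0,28],
    [12,0,-64,0,0,0,28],
    [13,0,-68,0,0,0,28],
    [13,10,-68,0,0,0,28],
    [13,30,-68,0,0,0,28],
    [13,50,-68,0,0,0,28],
    [13,65,-68,0,0,0,28],
    [13,70,-68,0,0,0,28],
    [13,70,-68,0,0,0,28],
  ],
)

```text
time: 12.05
position: [0.6145, 0.1922, 0.0584]
tool_rot: [-0.086, -0.702, 0.702, 0.087]
ft_force: [0.1, -0.3, -0.3]
grip_width: 0.0336
```

Run:
```python
from go import *
delta([.6147,.1932,.021],76)
b=camera("side");cv2.imwrite("pics/f1.png",cv2.resize(b[70:210,140:290],None,fx=4,fy=4,interpolation=2))
```

```text
t 12.05 tcp [0.6145 0.1922 0.0584] jawyaw -104.06 ydir [-0.002 -0.    -1.   ] q6 1.95 w 0.0336 F [ 0.1 -0.3 -0.3]
shift mm [-0.1 37.4 -1.1]
rotvec deg tool [ 0.   -0.06  0.  ]
```

View pics/f1.png

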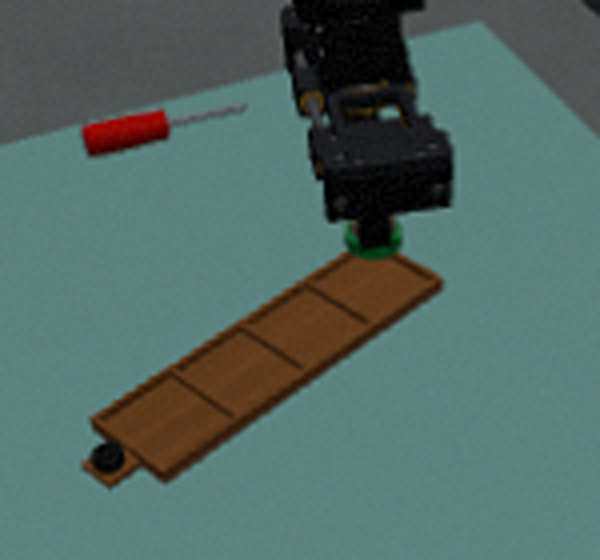

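Green is upright in the grip above the far compartment, with its base at about crop (373,240).

Run:
```python
from h import *
p=proj("side",[[.6145,.1922,.0437],[.6145,.1922,.056]]);print((p-[140,70])*4)
```

```text
[[370.35574596 239.85315262]
 [369.60083613 224.82054729]]
```

The projected underside centre matches the picture, so there is no slip. Lower the rest of the way and release.

Request:
drive_tool(
  plan=[
    [0,10,-1,0,0,0,28],
    [0,20,-1,0,0,0,28],
    [0,28,-1,0,0,0,28],
    [0,33,-1,0,0,0,28],
    [0,35,-1,0,0,0,28],
    [0,36,-1,0,0,0,28],
    [0,37,-1,0,0,0,28],
    [0,37,-1,0,0,0,28],
    [0,37,-1,0,0,0,28],
  ],
)

```text
time: 13.0
position: [0.6155, 0.194, 0.0228]
tool_rot: [0.086, 0.702, -0.702, -0.086]
ft_force: [0.7, 0.1, -1.1]
grip_width: 0.0331
```

```bash
python3 go.py .6147 .1932 .021 76
```

```text
t 13.0 tcp [0.6155 0.194  0.0228] jawyaw -104.01 ydir [ 0.001  0.    -1.   ] q6 1.95 w 0.0331 F [ 0.7  0.1 -1.1]
shift mm [0.6 1.8 1. ]
rotvec deg tool [-0.   -0.01 -0.  ]
```

Request:
drive_tool(
  plan=[
    [0,0.5,0,0,0,0,28],
    [0,1,0,0,0,0,28],
    [0,1.5,0,0,0,0,28],
    [0,1.5,0,0,0,0,28],
    [0,1.5,0,0,0,0,28],
  ],
)

```text
time: 13.5
position: [0.6153, 0.194, 0.021]
tool_rot: [-0.086, -0.702, 0.702, 0.086]
ft_force: [-1.3, 0.1, -1.1]
grip_width: 0.0333
```

Request:
drive_tool(
  plan=[
    [0,0.5,0,0,0,0,28],
    [0,0.5,0,0,0,0,28],
    [0,0.5,0,0,0,0,28],
  ],
)

```text
time: 13.8
position: [0.6154, 0.194, 0.0206]
tool_rot: [0.086, 0.702, -0.702, -0.086]
ft_force: [1.4, -0.3, -0.5]
grip_width: 0.0337
```

```bash
python3 go.py .6147 .1932 .021
```

```text
t 13.8 tcp [0.6154 0.194  0.0206] jawyaw -104.0 ydir [ 0.  0. -1.] q6 1.95 w 0.0337 F [ 1.4 -0.3 -0.5]
shift mm [ 0.4 -0.4  1. ]
```

Now at the picked height, with the force rising. One more 0.5 mm, then release and retreat.

Request:
drive_tool(
  plan=[
    [0,0.5,0,0,0,0,28],
    [0,0.5,0,0,0,0,28],
    [0,0.5,0,0,0,0,36],
    [0,0.5,0,0,0,0,40],
    [0,0.5,0,0,0,0,46],
    [0,0.5,0,0,0,0,50],
    [0,0.5,0,0,0,0,50],
  ],
)

```text
time: 14.5
position: [0.6153, 0.194, 0.0199]
tool_rot: [-0.086, -0.702, 0.702, 0.086]
ft_force: [0.6, 0.5, 0.6]
grip_width: 0.0485
```

Request:
drive_tool(
  plan=[
    [0,-8,0,0,0,0,50],
    [0,-25,0,0,0,0,50],
    [0,-50,0,0,0,0,50],
    [0,-80,0,0,0,0,50],
    [0,-105,0,0,0,0,52],
    [0,-120,0,0,0,0,52],
    [0,-120,40,0,0,0,52],
    [0,-120,85,0,0,0,52],
    [0,-120,130,0,0,0,52],
    [0,-120,175,0,0,0,52],
  ],
)

```text
time: 15.5
position: [0.5724, 0.023, 0.1408]
tool_rot: [-0.086, -0.702, 0.702, 0.086]
ft_force: [-0.2, 0.5, -0.5]
grip_width: 0.0522
```

Run:
```python
from go import *
delta([.555,-.171,.1],76)
b=camera("side");cv2.imwrite("pics/g1.png",b)
for n in ("top","side"):
    camera(n)
    print(n,[(ray(n,d["location"],.006).round(4),round(d["conf"],2)) for d in mark_of(n,"movement_green")])
```

```text
t 15.5 tcp [0.5724 0.023  0.1408] jawyaw -103.95 ydir [ 0.001 -0.    -1.   ] q6 1.66 w 0.0522 F [-0.2  0.5 -0.5]
shift mm [-29.8  40.8 192.4]
rotvec deg tool [ 0.    0.05 -0.  ]
top [(array([ 0.632 , -0.1928]), 0.26)]
side [(array([0.6052, 0.181 ]), 0.53)]
```

View pics/g1.png

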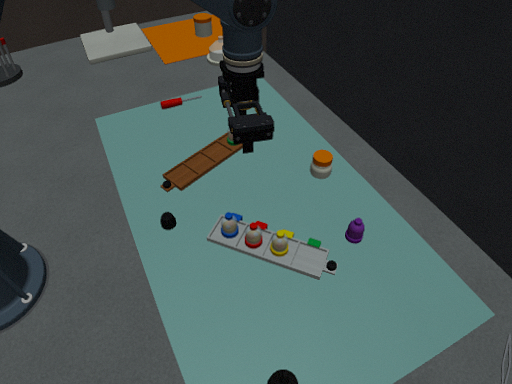

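Green's base shows at (233,141) in the far wooden compartment, and its old slot is empty. Next is yellow.

Request:
drive_tool(
  plan=[
    [-5,0,35,0,0,0,52],
    [-12,0,80,0,0,0,52],
    [-20,0,125,0,0,0,52],
    [-26,0,165,0,0,0,52],
    [-30,5,188,0,0,0,52],
    [-30,20,192,0,0,0,52],
    [-30,40,192,0,0,0,52],
    [-30,40,192,0,0,0,52],
    [-30,40,192,0,0,0,52],
  ],
)

```text
time: 16.65
position: [0.556, -0.168, 0.1]
tool_rot: [0.085, 0.702, -0.702, -0.086]
ft_force: [0.5, -0.5, -0.2]
grip_width: 0.0517
```

```bash
python3 go.py .555 -.171 .0205 76
```

```text
t 16.65 tcp [ 0.556 -0.168  0.1  ] jawyaw -103.89 ydir [-0.001  0.001 -1.   ] q6 1.33 w 0.0517 F [ 0.5 -0.5 -0.2]
shift mm [ 0.2 79.5  3.2]
rotvec deg tool [-0.    0.11  0.  ]
```

Request:
drive_tool(
  plan=[
    [0,15,3,0,0,0,52],
    [0,35,3,0,0,0,52],
    [0,53,3,0,0,0,52],
    [0,67,3,0,0,0,52],
    [0,76,3,0,0,0,52],
    [0,79.5,3,0,0,0,52],
    [0,79.5,3,0,0,0,46],
    [0,79.5,3,0,0,0,42],
    [0,79.5,3,0,0,0,42],
    [0,79.5,3,0,0,0,42],
  ],
)

```text
time: 17.65
position: [0.5552, -0.1725, 0.0211]
tool_rot: [-0.087, -0.702, 0.702, 0.086]
ft_force: [0.5, 0.7, 0.3]
grip_width: 0.0426
```

```bash
python3 go.py .555 -.171 .0205 76
```

```text
t 17.65 tcp [ 0.5552 -0.1725  0.0211] jawyaw -104.01 ydir [ 0.001 -0.001 -1.   ] q6 1.32 w 0.0426 F [0.5 0.7 0.3]
shift mm [ 0.6  0.6 -1.4]
rotvec deg tool [-0.   -0.01  0.  ]
```

Request:
drive_tool(
  plan=[
    [0,0,-1,0,0,0,38],
    [0,0,-1,0,0,0,34],
    [0,0,-1,0,0,0,30],
    [0,0,-1,0,0,0,28],
    [0,0,-1,0,0,0,28],
    [0,0,-1,0,0,0,28],
  ],
)

```text
time: 18.25
position: [0.5551, -0.1712, 0.0207]
tool_rot: [0.086, 0.702, -0.702, -0.086]
ft_force: [-0.4, 0.6, 2.3]
grip_width: 0.0333
```

Request:
drive_tool(
  plan=[
    [0,-2,0,0,0,0,28],
    [0,-8,0,0,0,0,28],
    [0,-20,0,0,0,0,28],
    [0,-38,0,0,0,0,28],
    [0,-58,0,0,0,0,28],
    [0,-78,0,0,0,0,28],
    [0,-95,0,0,0,0,28],
    [0,-105,0,0,0,0,28],
    [0,-109,0,0,0,0,28],
    [0,-109,0,0,0,0,28],
  ],
)

```text
time: 19.25
position: [0.5553, -0.1713, 0.1301]
tool_rot: [-0.086, -0.702, 0.702, 0.086]
ft_force: [-0.9, 0.6, -0.5]
grip_width: 0.0332
```

```bash
python3 go.py .5589 .1713 .1 76
```

```text
t 19.25 tcp [ 0.5553 -0.1713  0.1301] jawyaw -104.0 ydir [ 0.001 -0.    -1.   ] q6 1.32 w 0.0332 F [-0.9  0.6 -0.5]
shift mm [  79.4   30.  -333.3]
rotvec deg tool [ 0.  0. -0.]
```

Request:
drive_tool(
  plan=[
    [2,0,-10,0,0,0,28],
    [8,0,-32,0,0,0,28],
    [17,0,-72,0,0,0,28],
    [27,0,-114,0,0,0,28],
    [38,0,-158,0,0,0,28],
    [48,0,-202,0,0,0,28],
    [58,0,-245,0,0,0,28],
    [68,0,-285,0,0,0,28],
    [76,0,-318,0,0,0,28],
    [79,0,-333,0,0,0,28],
  ],
)

```text
time: 20.25
position: [0.5573, 0.1745, 0.1284]
tool_rot: [0.084, 0.702, -0.702, -0.086]
ft_force: [-0.5, -1.2, -0.8]
grip_width: 0.0336
```

Request:
drive_tool(
  plan=[
    [0,0,0,0,0,0,28],
    [0,10,0,0,0,0,28],
    [0,30,0,0,0,0,28],
    [0,50,0,0,0,0,28],
    [0,65,0,0,0,0,28],
    [0,72,0,0,0,0,28],
    [0,75,0,0,0,0,28],
    [0,75,0,0,0,0,28],
    [0,75,0,0,0,0,28],
  ],
)

```text
time: 21.15
position: [0.5597, 0.1705, 0.0551]
tool_rot: [0.087, 0.702, -0.702, -0.086]
ft_force: [-0.8, -0.1, -1.4]
grip_width: 0.0335
```

Run:
```python
from go import *
delta([.5589,.1713,.0207],76)
b=camera("side");cv2.imwrite("pics/f2.png",cv2.resize(b[70:210,140:290],None,fx=4,fy=4,interpolation=2))
```

```text
t 21.15 tcp [0.5597 0.1705 0.0551] jawyaw -104.04 ydir [ 0.001  0.    -1.   ] q6 1.92 w 0.0335 F [-0.8 -0.1 -1.4]
shift mm [ 1.  34.4 -0.5]
rotvec deg tool [-0.   -0.04 -0.  ]
```

View pics/f2.png

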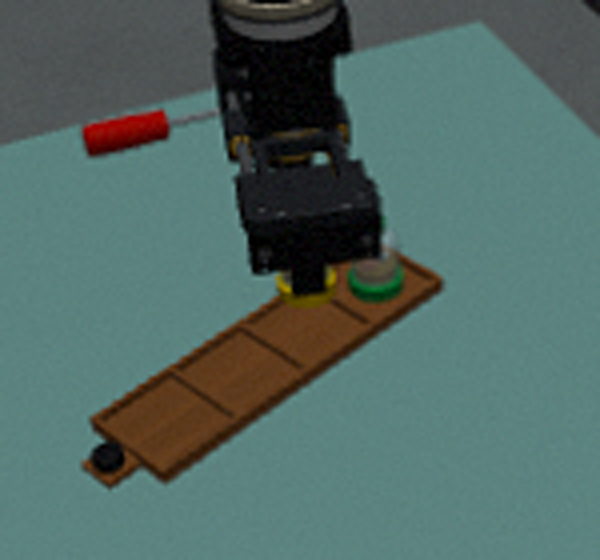

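Green stands upright in the end compartment at crop (376,280). Yellow is held level over the next one. Lower and release.

Request:
drive_tool(
  plan=[
    [0,10,0,0,0,0,28],
    [0,20,0,0,0,0,28],
    [0,27,0,0,0,0,28],
    [0,31,0,0,0,0,28],
    [0,32.5,0,0,0,0,28],
    [0,33,0,0,0,0,28],
    [0,33.5,0,0,0,0,28],
    [0,34,0,0,0,0,28],
    [0,34,0,0,0,0,28],
    [0,34,0,0,0,0,28],
  ],
)

```text
time: 22.2
position: [0.5592, 0.171, 0.0208]
tool_rot: [0.086, 0.702, -0.702, -0.086]
ft_force: [0.2, 0.5, 0.3]
grip_width: 0.0336
```

Request:
drive_tool(
  plan=[
    [0,0.5,0,0,0,0,28],
    [0,0.5,0,0,0,0,28],
    [0,0.5,0,0,0,0,36],
    [0,0.5,0,0,0,0,40],
    [0,0.5,0,0,0,0,46],
    [0,0.5,0,0,0,0,48],
    [0,0.5,0,0,0,0,48],
  ],
)

```text
time: 22.9
position: [0.559, 0.1709, 0.0199]
tool_rot: [-0.086, -0.702, 0.702, 0.086]
ft_force: [0.0, 0.3, 0.3]
grip_width: 0.0469
```

Request:
drive_tool(
  plan=[
    [0,-8,0,0,0,0,48],
    [0,-25,0,0,0,0,48],
    [0,-50,0,0,0,0,48],
    [0,-80,0,0,0,0,48],
    [0,-105,0,0,0,0,52],
    [0,-115,0,0,0,0,52],
    [0,-115,40,0,0,0,52],
    [0,-115,85,0,0,0,52],
    [0,-115,130,0,0,0,52],
    [0,-115,175,0,0,0,52],
  ],
)

```text
time: 23.9
position: [0.5158, -0.0, 0.1348]
tool_rot: [-0.086, -0.702, 0.702, 0.086]
ft_force: [0.5, -0.8, 0.9]
grip_width: 0.0518
```

```bash
python3 go.py .516 -.1295 .1 76
```

```text
t 23.9 tcp [ 0.5158 -0.      0.1348] jawyaw -103.95 ydir [-0.001  0.    -1.   ] q6 1.6 w 0.0518 F [ 0.5 -0.8  0.9]
shift mm [-31.5  34.8 125.6]
rotvec deg tool [-0.    0.05 -0.  ]
```

Request:
drive_tool(
  plan=[
    [-8,0,35,0,0,0,52],
    [-20,0,78,0,0,0,52],
    [-29,0,113,0,0,0,52],
    [-31,5,124,0,0,0,52],
    [-31,20,125,0,0,0,52],
    [-31,34,125,0,0,0,52],
    [-31,34,125,0,0,0,52],
    [-31,34,125,0,0,0,52],
  ],
)

```text
time: 24.7
position: [0.516, -0.1267, 0.1006]
tool_rot: [0.085, 0.702, -0.702, -0.087]
ft_force: [-0.6, 0.3, 0.5]
grip_width: 0.0519
```

```bash
python3 go.py .516 -.1295 .0205 76
```

```text
t 24.7 tcp [ 0.516  -0.1267  0.1006] jawyaw -103.97 ydir [-0.002  0.001 -1.   ] q6 1.36 w 0.0519 F [-0.6  0.3  0.5]
shift mm [-0.8 80.1  2.7]
rotvec deg tool [-0.    0.03  0.  ]
```

Request:
drive_tool(
  plan=[
    [0,15,1.5,0,0,0,52],
    [0,35,1.5,0,0,0,52],
    [0,53,1.5,0,0,0,52],
    [0,67,1.5,0,0,0,52],
    [0,76,1.5,0,0,0,52],
    [0,80,1.5,0,0,0,52],
    [0,80,1.5,0,0,0,46],
    [0,80,1.5,0,0,0,42],
    [0,80,1.5,0,0,0,42],
    [0,80,1.5,0,0,0,42],
  ],
)

```text
time: 25.7
position: [0.5165, -0.1293, 0.0216]
tool_rot: [-0.087, -0.702, 0.702, 0.086]
ft_force: [0.5, -0.7, -0.7]
grip_width: 0.0427
```

```bash
python3 go.py .516 -.1295 .0205 76
```

```text
t 25.7 tcp [ 0.5165 -0.1293  0.0216] jawyaw -104.01 ydir [ 0.001 -0.001 -1.   ] q6 1.36 w 0.0427 F [ 0.5 -0.7 -0.7]
shift mm [0.5 1.1 0.3]
rotvec deg tool [-0.   -0.01  0.  ]
```

Request:
drive_tool(
  plan=[
    [0,0.5,0,0,0,0,38],
    [0,0.5,0,0,0,0,34],
    [0,0.5,0,0,0,0,30],
    [0,0.5,0,0,0,0,28],
    [0,0.5,0,0,0,0,28],
    [0,0.5,0,0,0,0,28],
  ],
)

```text
time: 26.3
position: [0.5162, -0.1292, 0.0206]
tool_rot: [-0.086, -0.702, 0.702, 0.086]
ft_force: [-0.2, -0.4, 1.6]
grip_width: 0.0333
```

Request:
drive_tool(
  plan=[
    [0,-2,0,0,0,0,28],
    [0,-8,0,0,0,0,28],
    [0,-20,0,0,0,0,28],
    [0,-38,0,0,0,0,28],
    [0,-58,0,0,0,0,28],
    [0,-78,0,0,0,0,28],
    [0,-95,0,0,0,0,28],
    [0,-105,0,0,0,0,28],
    [0,-109,0,0,0,0,28],
    [0,-109,0,0,0,0,28],
  ],
)

```text
time: 27.3
position: [0.5163, -0.1291, 0.1301]
tool_rot: [-0.087, -0.702, 0.702, 0.086]
ft_force: [-0.4, -0.2, -2.0]
grip_width: 0.0335
```

```bash
python3 go.py .503 .1494 .1 76
```

```text
t 27.3 tcp [ 0.5163 -0.1291  0.1301] jawyaw -104.0 ydir [ 0.001 -0.    -1.   ] q6 1.36 w 0.0335 F [-0.4 -0.2 -2. ]
shift mm [  80.3   30.  -267.1]
rotvec deg tool [-0. -0.  0.]
```

Request:
drive_tool(
  plan=[
    [3,0,-10,0,0,0,28],
    [9,0,-30,0,0,0,28],
    [19,0,-62,0,0,0,28],
    [29,0,-97,0,0,0,28],
    [40,0,-133,0,0,0,28],
    [51,0,-170,0,0,0,28],
    [61,0,-204,0,0,0,28],
    [71,0,-235,0,0,0,28],
    [78,0,-258,0,0,0,28],
    [80,0,-267,0,0,0,28],
  ],
)

```text
time: 28.3
position: [0.5014, 0.1519, 0.1286]
tool_rot: [-0.084, -0.702, 0.702, 0.086]
ft_force: [-0.0, 0.2, -1.1]
grip_width: 0.0333
```

Request:
drive_tool(
  plan=[
    [0,0,0,0,0,0,28],
    [0,10,0,0,0,0,28],
    [0,30,0,0,0,0,28],
    [0,50,0,0,0,0,28],
    [0,65,0,0,0,0,28],
    [0,72,0,0,0,0,28],
    [0,75,0,0,0,0,28],
    [0,75,0,0,0,0,28],
    [0,75,0,0,0,0,28],
  ],
)

```text
time: 29.2
position: [0.5037, 0.1491, 0.055]
tool_rot: [0.087, 0.702, -0.702, -0.086]
ft_force: [0.2, 0.2, 0.1]
grip_width: 0.0335
```

Run:
```python
from go import *
delta([.503,.1494,.0206],76)
b=camera("side");cv2.imwrite("pics/f3.png",cv2.resize(b[70:210,140:290],None,fx=4,fy=4,interpolation=2))
```

```text
t 29.2 tcp [0.5037 0.1491 0.055 ] jawyaw -104.03 ydir [ 0.001  0.    -1.   ] q6 1.89 w 0.0335 F [0.2 0.2 0.1]
shift mm [ 0.8 34.4 -0.2]
rotvec deg tool [-0.   -0.03 -0.  ]
```

View pics/f3.png

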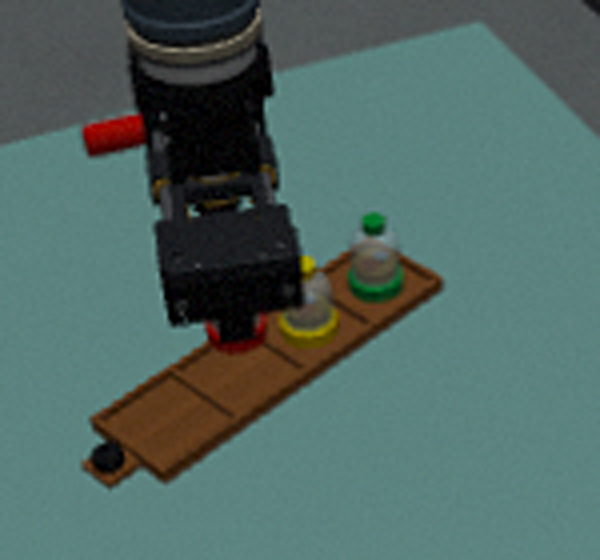

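Green and yellow stand upright in their compartments, at crop (376,270) and (309,310). Red is held level over the third. Lowering it.

Request:
drive_tool(
  plan=[
    [0,10,0,0,0,0,28],
    [0,20,0,0,0,0,28],
    [0,27,0,0,0,0,28],
    [0,31,0,0,0,0,28],
    [0,32.5,0,0,0,0,28],
    [0,33,0,0,0,0,28],
    [0,33.5,0,0,0,0,28],
    [0,34,0,0,0,0,28],
    [0,34,0,0,0,0,28],
    [0,34,0,0,0,0,28],
  ],
)

```text
time: 30.25
position: [0.5033, 0.1493, 0.0207]
tool_rot: [0.086, 0.702, -0.702, -0.086]
ft_force: [-0.5, 0.3, 0.1]
grip_width: 0.0332
```

Request:
drive_tool(
  plan=[
    [0,0.5,0,0,0,0,28],
    [0,0.5,0,0,0,0,28],
    [0,0.5,0,0,0,0,28],
  ],
)

```text
time: 30.55
position: [0.5033, 0.1493, 0.0206]
tool_rot: [0.086, 0.702, -0.702, -0.086]
ft_force: [-1.4, 0.2, 6.2]
grip_width: 0.0335
```

Contact at 6 N. Release and go for blue.

Request:
drive_tool(
  plan=[
    [0,-0.3,0,0,0,0,28],
    [0,-0.3,0,0,0,0,36],
    [0,-0.3,0,0,0,0,40],
    [0,-0.3,0,0,0,0,46],
    [0,-0.3,0,0,0,0,48],
    [0,-0.3,0,0,0,0,48],
  ],
)

```text
time: 31.15
position: [0.5031, 0.1493, 0.0202]
tool_rot: [-0.086, -0.702, 0.702, 0.086]
ft_force: [0.2, -0.6, -0.3]
grip_width: 0.0471
```

Request:
drive_tool(
  plan=[
    [0,-8,0,0,0,0,48],
    [0,-25,0,0,0,0,48],
    [0,-50,0,0,0,0,48],
    [0,-80,0,0,0,0,48],
    [0,-105,0,0,0,0,52],
    [0,-115,0,0,0,0,52],
    [-7,-115,30,0,0,0,52],
    [-15,-115,70,0,0,0,52],
    [-22,-115,110,0,0,0,52],
    [-30,-115,150,0,0,0,52],
  ],
)

```text
time: 32.15
position: [0.4952, -0.0045, 0.1351]
tool_rot: [0.086, 0.702, -0.702, -0.086]
ft_force: [0.5, -1.0, 0.9]
grip_width: 0.0516
```

```bash
python3 go.py .4825 -.083 .1 76
```

```text
t 32.15 tcp [ 0.4952 -0.0045  0.1351] jawyaw -103.95 ydir [-0.001  0.    -1.   ] q6 1.58 w 0.0516 F [ 0.5 -1.   0.9]
shift mm [-6.7 35.1 79.2]
rotvec deg tool [-0.    0.05  0.  ]
```

Request:
drive_tool(
  plan=[
    [-3,0,35,0,0,0,52],
    [-6,0,65,0,0,0,52],
    [-6.5,3,77,0,0,0,52],
    [-6.5,18,78,0,0,0,52],
    [-6.5,34,78,0,0,0,52],
    [-6.5,34,78,0,0,0,52],
    [-6.5,34,78,0,0,0,52],
    [-6.5,34,78,0,0,0,52],
  ],
)

```text
time: 32.95
position: [0.4838, -0.0804, 0.1018]
tool_rot: [-0.086, -0.702, 0.702, 0.086]
ft_force: [0.6, 0.7, -0.6]
grip_width: 0.0519
```

```bash
python3 go.py .4825 -.083 .0205 76
```

```text
t 32.95 tcp [ 0.4838 -0.0804  0.1018] jawyaw -103.96 ydir [ 0.001 -0.    -1.   ] q6 1.42 w 0.0519 F [ 0.6  0.7 -0.6]
shift mm [ 0.6 81.3  2.8]
rotvec deg tool [ 0.    0.04 -0.  ]
```

Request:
drive_tool(
  plan=[
    [0,15,2,0,0,0,52],
    [0,35,2,0,0,0,52],
    [0,53,2,0,0,0,52],
    [0,67,2,0,0,0,52],
    [0,76,2,0,0,0,52],
    [0,80,2,0,0,0,52],
    [0,80.5,2,0,0,0,46],
    [0,80.5,2,0,0,0,42],
    [0,80.5,2,0,0,0,42],
    [0,80.5,2,0,0,0,42],
  ],
)

```text
time: 33.95
position: [0.4833, -0.0828, 0.0214]
tool_rot: [-0.087, -0.702, 0.702, 0.086]
ft_force: [-0.5, -0.1, 0.5]
grip_width: 0.0421
```

```bash
python3 go.py .4825 -.083 .0205 76
```

```text
t 33.95 tcp [ 0.4833 -0.0828  0.0214] jawyaw -104.0 ydir [ 0.001 -0.    -1.   ] q6 1.42 w 0.0421 F [-0.5 -0.1  0.5]
shift mm [0.7 0.9 0.4]
rotvec deg tool [-0. -0.  0.]
```

Request:
drive_tool(
  plan=[
    [0,0.3,0,0,0,0,38],
    [0,0.3,0,0,0,0,34],
    [0,0.3,0,0,0,0,30],
    [0,0.3,0,0,0,0,28],
    [0,0.3,0,0,0,0,28],
    [0,0.3,0,0,0,0,28],
  ],
)

```text
time: 34.55
position: [0.4829, -0.0827, 0.0207]
tool_rot: [-0.086, -0.702, 0.702, 0.086]
ft_force: [-1.5, -1.1, 2.2]
grip_width: 0.0334
```

Request:
drive_tool(
  plan=[
    [0,-2,0,0,0,0,28],
    [0,-8,0,0,0,0,28],
    [0,-20,0,0,0,0,28],
    [0,-38,0,0,0,0,28],
    [0,-58,0,0,0,0,28],
    [0,-78,0,0,0,0,28],
    [0,-95,0,0,0,0,28],
    [0,-105,0,0,0,0,28],
    [0,-109,0,0,0,0,28],
    [0,-109,0,0,0,0,28],
  ],
)

```text
time: 35.55
position: [0.4831, -0.0827, 0.1301]
tool_rot: [-0.087, -0.702, 0.702, 0.086]
ft_force: [0.4, -0.3, -0.9]
grip_width: 0.0336
```

```bash
python3 go.py .4472 .1274 .1 76
```

```text
t 35.55 tcp [ 0.4831 -0.0827  0.1301] jawyaw -104.0 ydir [ 0.001 -0.    -1.   ] q6 1.42 w 0.0336 F [ 0.4 -0.3 -0.9]
shift mm [  85.7   30.  -195.2]
rotvec deg tool [-0. -0.  0.]
```

Request:
drive_tool(
  plan=[
    [4,0,-8,0,0,0,28],
    [11,0,-24,0,0,0,28],
    [21,0,-47,0,0,0,28],
    [33,0,-74,0,0,0,28],
    [45,0,-102,0,0,0,28],
    [57,0,-129,0,0,0,28],
    [68,0,-154,0,0,0,28],
    [77,0,-175,0,0,0,28],
    [83,0,-189,0,0,0,28],
    [85.5,0,-195,0,0,0,28],
  ],
)

```text
time: 36.55
position: [0.4454, 0.1288, 0.1287]
tool_rot: [-0.084, -0.702, 0.702, 0.086]
ft_force: [0.3, -0.8, -0.3]
grip_width: 0.0335
```

Request:
drive_tool(
  plan=[
    [0,0,0,0,0,0,28],
    [0,10,0,0,0,0,28],
    [0,30,0,0,0,0,28],
    [0,50,0,0,0,0,28],
    [0,65,0,0,0,0,28],
    [0,72,0,0,0,0,28],
    [0,75,0,0,0,0,28],
    [0,75,0,0,0,0,28],
    [0,75,0,0,0,0,28],
  ],
)

```text
time: 37.45
position: [0.4476, 0.1271, 0.0549]
tool_rot: [0.087, 0.702, -0.702, -0.086]
ft_force: [0.0, 0.3, -0.9]
grip_width: 0.0332
```

Run:
```python
from go import *
delta([.4472,.1274,.0206],76)
b=camera("side");cv2.imwrite("pics/f4.png",cv2.resize(b[70:210,140:290],None,fx=4,fy=4,interpolation=2))
```

```text
t 37.45 tcp [0.4476 0.1271 0.0549] jawyaw -104.02 ydir [ 0.001  0.    -1.   ] q6 1.85 w 0.0332 F [ 0.   0.3 -0.9]
shift mm [ 0.5 34.3 -0.2]
rotvec deg tool [-0.   -0.02 -0.  ]
```

View pics/f4.png

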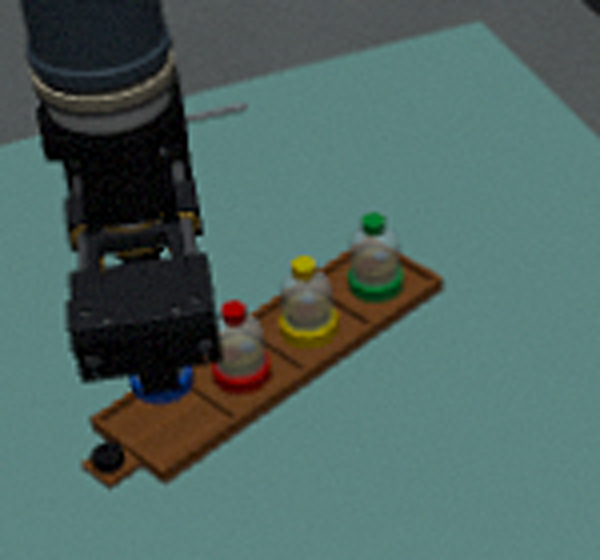

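Green, yellow and red all stand upright. Blue is held over the compartment nearest the knob. Lowering it.

Request:
drive_tool(
  plan=[
    [0,10,0,0,0,0,28],
    [0,20,0,0,0,0,28],
    [0,27,0,0,0,0,28],
    [0,31,0,0,0,0,28],
    [0,32.5,0,0,0,0,28],
    [0,33,0,0,0,0,28],
    [0,33.5,0,0,0,0,28],
    [0,34,0,0,0,0,28],
    [0,34,0,0,0,0,28],
    [0,34,0,0,0,0,28],
  ],
)

```text
time: 38.5
position: [0.4472, 0.1272, 0.0207]
tool_rot: [0.086, 0.702, -0.702, -0.086]
ft_force: [0.3, 0.3, -0.2]
grip_width: 0.0332
```

Request:
drive_tool(
  plan=[
    [0,0.3,0,0,0,0,28],
    [0,0.3,0,0,0,0,28],
    [0,0.3,0,0,0,0,28],
  ],
)

```text
time: 38.8
position: [0.4473, 0.1272, 0.0206]
tool_rot: [0.086, 0.702, -0.702, -0.086]
ft_force: [-0.4, -0.5, 5.7]
grip_width: 0.0331
```

Request:
drive_tool(
  plan=[
    [0,-0.2,0,0,0,0,28],
    [0,-0.2,0,0,0,0,36],
    [0,-0.2,0,0,0,0,40],
    [0,-0.2,0,0,0,0,46],
    [0,-0.2,0,0,0,0,48],
    [0,-0.2,0,0,0,0,48],
  ],
)

```text
time: 39.4
position: [0.4471, 0.1272, 0.0203]
tool_rot: [-0.086, -0.702, 0.702, 0.086]
ft_force: [-1.1, 0.6, -0.1]
grip_width: 0.0471
```

Request:
drive_tool(
  plan=[
    [0,-8,0,0,0,0,48],
    [0,-25,0,0,0,0,48],
    [0,-50,0,0,0,0,48],
    [0,-85,0,0,0,0,48],
    [0,-115,0,0,0,0,52],
    [0,-140,0,0,0,0,52],
    [0,-150,40,0,0,0,52],
    [0,-150,85,0,0,0,52],
    [0,-150,130,0,0,0,52],
    [0,-150,175,0,0,0,52],
  ],
)

```text
time: 40.4
position: [0.4042, -0.0438, 0.1712]
tool_rot: [-0.086, -0.702, 0.702, 0.085]
ft_force: [0.5, 0.1, 0.7]
grip_width: 0.052
```

Request:
drive_tool(
  plan=[
    [0,0,40,0,0,0,52],
    [0,0,80,0,0,0,52],
    [0,0,120,0,0,0,52],
    [0,0,150,0,0,0,52],
    [0,0,150,0,0,0,52],
    [0,0,150,0,0,0,52],
  ],
)

```text
time: 41.0
position: [0.368, -0.1882, 0.1707]
tool_rot: [0.087, 0.702, -0.702, -0.087]
ft_force: [0.1, -0.0, 0.0]
grip_width: 0.052
```

Run:
```python
from go import *
delta([.45,.127,.02])
a=camera("top");b=camera("side")
cv2.imwrite("pics/z.png",np.hstack([cv2.resize(a[130:300,115:225],(388,600),interpolation=2),cv2.resize(b[90:230,150:260],(400,600),interpolation=2)]))
```

```text
t 41.0 tcp [ 0.368  -0.1882  0.1707] jawyaw -104.12 ydir [-0.  0. -1.] q6 1.07 w 0.052 F [ 0.1 -0.   0. ]
shift mm [  -2.6  150.9 -325.6]
```

View pics/z.png

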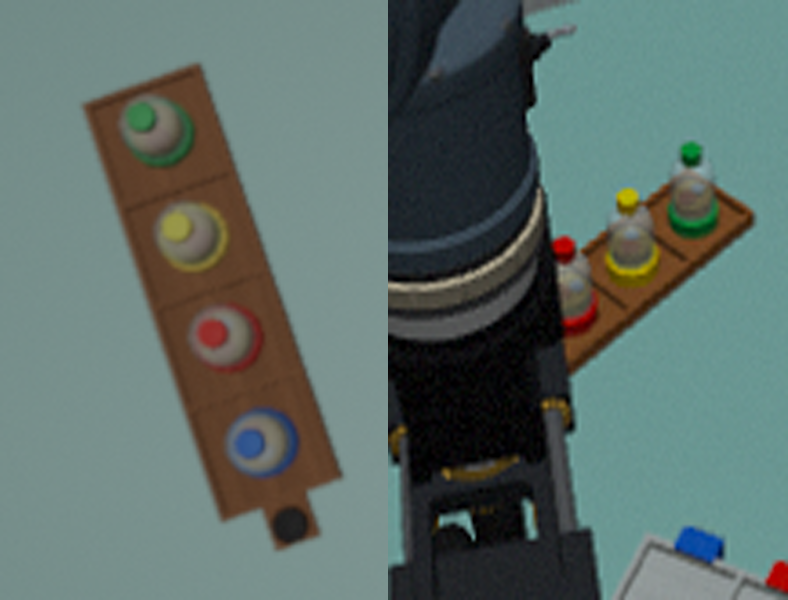

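The top view shows all four upright inside their own compartments. Blue is nearest the knob at crop (262,443), then red, yellow, and green farthest at (157,130). The arm is clear, so I'll hand in.

```bash
python3 -c "
from rig import *
print(hand_in())"
```

```text
the job is handed in; nothing more can be done
None
```

I moved all four movements to the wooden rack in reverse order and handed the job in at about 41 s of the 102 s allowed. From the wooden rack's knob they now stand blue, red, yellow, green.

**Last checks:** The final top picture shows all four upright, each in its own compartment, with the gripper open and clear. The final side picture confirms green, yellow and red. The arm hid blue there, so blue rests on the top view alone. Set-down forces stayed at about 6 N or less at each reading.

**What went wrong or disagreed:**
- **Green's grip:** My first grip on green pressed lightly on its base shoulder, about 5 N. My second was too low, on the base rim, and I lifted it about 10 mm that way. I set it back down and regripped on the dome before moving it.
- **Network errors:** Some reports were wrong. In the side view, yellow was once given as the purple look-alike and green was placed at red's position. I located the movements from their knob colours in both views instead.

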